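# Point-and-call check on the hydraulic training bench

## Task

Do the point-and-call check on the hydraulic bench. First point down at the larger of the two pressure gauges, fingertips just above the middle of its dial (a few centimetres at most) for about two seconds; then push the shut-off valve's lever fully open, so that it lies along its pipe at its stop; last, point down in the same way for about two seconds at the ball-knobbed lever among the three control levers. Touch neither the gauges nor the control-lever bank, and leave the loose things where they are.

Things in the scene. Friction and masses are not known exactly. Their poses are not given: they have to be found in the camera images.
- large_gauge_face (a point): Centre of the dial of the larger pressure gauge: a steel-cased round gauge 100 mm in diameter with a white dial facing straight up, 95 mm above the work surface. It stands on a stem on an aluminium plate (130 x 250 x 12 mm) beside the small gauge; which of the two places it takes varies. The point lies on the dial's surface; z is up.
- large_gauge: The larger gauge as a whole. Origin at the middle of its foot, on the plate, 12 mm above the work surface and 83 mm straight below the dial. Fixed; not to be touched.
- small_gauge: The smaller gauge: like the large one and as high (dial 95 mm above the work surface) but 63 mm in diameter, its middle 116 mm from the large one's. Origin at the middle of its foot, 12 mm above the work surface. Fixed; not to be touched.
- shutoff_valve: Shut-off ball valve in a straight steel pipe 24 mm in diameter, 210 mm long, held by two clamps 85 mm either side of the valve (tops 66 mm above the work surface, the highest part below the lever). Fixed. Origin on the work surface straight below the lever's pivot; z is up and is the pivot's axis; the pipe runs along y.
- valve_lever (a joint): Angle of the valve's lever in rad: 0 = closed, the lever pointing along -x of shutoff_valve, square to the pipe; it grows counter-clockwise seen from above to its stop at 1.571 = fully open, the lever along the pipe towards -y of shutoff_valve. It starts between 0 and 0.35, turns stiffly and stays where it is left: about 3 N at the grip moves it.
- valve_grip (a point): On the middle line of the valve lever's black grip, 85 mm from the pivot, 91 mm above the work surface. The lever is a level bar; its grip spans 50 to 115 mm from the pivot, is 22 mm wide and 18 mm high (82 to 100 mm above the work surface). Between pivot and grip the bar is 18 mm wide.
- lever_ball_top (a point): Top of the black ball knob, 34 mm in diameter, of the one control lever with a ball, 175 mm above the work surface. The three upright, spring-centred levers stand in a row 45 mm apart on the valve bank; the other two carry slim tapered grips 21 mm thick. Which of the three places the ball lever takes varies. z is up.
- section_ball: Valve section, a dark steel block 90 x 40 x 50 mm with the ball-knobbed lever upright on its middle. Origin at the middle of its underside, 12 mm above the work surface; y runs along the row of levers. Not to be touched, nor its lever.
- section_slim1: A like section with a slim-gripped lever (top 175 mm above the work surface). Origin as for section_ball. Not to be touched.
- section_slim2: The other section with a slim-gripped lever. Origin as for section_ball. Not to be touched.
- bank_base: The valve bank's base: aluminium plate 110 x 172 x 12 mm under the three sections, with end plates 58 mm high; the levers' row runs along its y. Origin at the middle of its underside, on the work surface. Fixed; not to be touched.
- spanner: Loose steel spanner 170 mm long lying on the work surface. To be left alone.
- oil_bottle: Loose oil bottle, 48 mm in diameter, 120 mm high, upright. Origin at the middle of its underside. To be left alone.
- coupling: Loose steel pipe coupling, 36 mm in diameter, 50 mm high, upright. Origin at the middle of its underside. To be left alone.
Mind the look-alikes: they are no part of the job. What is shaped like the shutoff_valve but blue or purple is not meant.

How it is judged:
On the way, in this order (a step that is already met when the one before it is completed fails the run):
1. the tool points down at the middle of the large gauge's dial from just above, and dwells (horizontal distance between the grasp point and large_gauge_face below 0.025 m and z of the grasp point in the frame of large_gauge_face between 0.01 and 0.09 m and angle between the grasp point's own z axis and vertical above 2.3 rad), for 1.5 s.
2. the shut-off valve's lever is pushed fully open (value of joint valve_lever above 1.43 rad), for 0.2 s.
3. the tool points down at the ball-knobbed lever from just above, and dwells (horizontal distance between the grasp point and lever_ball_top below 0.018 m and z of the grasp point in the frame of lever_ball_top between 0.01 and 0.09 m and angle between the grasp point's own z axis and vertical above 2.3 rad), for 1.5 s.
At the end, for the whole second after the job is handed in: The valve lever rests within 0.14 rad of its open stop; spanner, bottle and coupling within 15 mm of their places, the last two upright. Each pointing: 1.5 s, TCP 10 to 90 mm above, within 25 mm (gauge) or 18 mm (ball) sideways, tool within 48 degrees of straight down (value of joint valve_lever above 1.43 rad and velocity of joint valve_lever below 0.05 rad/s and distance of each of spanner, oil_bottle, coupling from where it was at the start of the episode below 0.015 m and angle between each of oil_bottle, coupling's own z axis and vertical below 0.2 rad); the robot touches nothing.
It fails at once if the robot touches a gauge or the control-lever bank (contact force between any of the fingers, the arm and large_gauge above 0.5 N or contact force between any of the fingers, the arm and small_gauge above 0.5 N or contact force between any of the fingers, the arm and section_ball above 0.5 N or contact force between any of the fingers, the arm and section_slim1 above 0.5 N or contact force between any of the fingers, the arm and section_slim2 above 0.5 N or contact force between any of the fingers, the arm and bank_base above 0.5 N).
It fails at once if a loose bystander is moved more than 15 mm, or lifted (distance of any of spanner, oil_bottle, coupling from where it was at the start of the episode above 0.015 m).
It also fails if it takes over 53 s, if anything falls off the work surface, if the arm or the gripper's body presses on something with over 40 N, if the wrist force passes 120 N, or if a joint passes its speed limit or range.

## Robot

A 6-joint arm with a two-finger parallel gripper is mounted at the origin on the work surface. World frame = base frame: x ahead of the robot, y to its left, z up, the work surface at z = 0. Lengths are in m, angles in rad, forces in N, time in s.
With the tool pointing down it reaches from about 0.225 to 0.875 m from the base axis. Payload 3.4 kg.
Tool frame: the origin (TCP) lies between the finger pads, 19 mm behind the fingertips; this is the grasp point; z points along the fingers, y is the line along which they close (so a half turn about z gives the same grasp; the last joint's range is limited). The gripper opens to 85 mm and grips with 20 to 120 N. Pads are 22 mm wide; open, the fingers measure 114 mm over their backs; the gripper's body (76 mm by 85 mm) begins 54 mm behind the grasp point. The pads swing forward as they close: fully open they stand 13 mm farther back than shut.
Start: joints at [1.209, 0.276, 1.505, -0, 1.361, -0.121], TCP at [0.137, 0.558, 0.25] pointing down, gripper open.
Joint ranges: [-2.89, 2.89], [-0.75, 2.08], [0.22, 2.7], [-1.18, 4.32], [0.11, 2.71], [-2.7, 2.7]. Speed limits (rad/s): [2.57, 2.57, 3.14, 3.14, 3.14, 3.14].

## Interface

Orientations are given as a unit quaternion [w, x, y, z].
In Python, from rig import manip, imaging gives the robot as it stands. The module is installed in compiled form; this text tells all that it offers.
- The arm moves only by the tool jog_arm, never from a script. Its argument "deltas" is one flat list of numbers, 7 for each row, row after row: the turn, a rotation vector about the world's x, y, z in degrees, then the shift along the world's x, y, z in mm, then the opening, from 0 (shut) to 1 (fully open). In form: [ax, ay, az, tx, ty, tz, gripper, ax, ay, az, tx, ty, tz, gripper, ...]. A call has 1 to 20 rows; each row is the pose to reach, as a shift and turn from the pose commanded when the call began; what a row does not reach only later rows make up. A row lasts 1/10 s, in which the tool goes at most 50 mm and 8.59 degrees, less where a joint would pass 70% of its speed; a pose out of reach is approached as far as the arm can. A call with a gripper value outside its range is refused whole. The fingers move at their own pace and stop on an object; "grip_force" is the grip in N (left out, the last holds). Time passes only in rows, so rows that repeat a pose let the fingers close. It gives the time, the measured TCP pose, the force, the opening and the grip force at its end, in the units of the state.
- manip.get_state(): the state, without advancing time (a new reading comes with each control period).
- imaging.get_image(name): name is "side" or "top" or "wrist"; returns the picture (400x640x3 uint8, blue, green, red); there is no depth.
- imaging.calibration(name): a dict with "mtx" (3x3 intrinsics, pixels), "dist" ([k1, k2, p1, p2, k3] as OpenCV has them; the pictures are not rectified), "cam_to_world" (4x4, takes a point from camera to world coordinates). Camera axes: x right, y down, z forward; pixel columns grow to the right and rows downward; lengths in m; the calibration is good to about 2 mm. A picture is of the moment at which its call begins: read the wrist's pose just before it. calibration takes no time and is no camera call; for the wrist camera it gives the pose at the moment of the call.
- manip.sign_off(): hands the job in; it is judged then, once.
The state is a dict: "clock": time; "qpos": joint angles; "qd": joint speeds; "effort": joint torques, N m; "position": TCP position; "ee_rot": TCP orientation; "contact_force": force on the tool from outside, world axes, zero at the start; "moment": the same for the moment, N m; "width": finger opening in m; "gripper_force": force on a finger pad.
Only numpy, scipy, OpenCV 4.12 (cv2) and the standard library are available. Lean on these libraries where they do the work, as an engineer would, in place of code of your own. Each camera call takes 0.05 s, during which the arm holds its last target. There are 200 camera calls.

## Working session

There is one attempt and no reset: what is moved stays moved. The work goes in short steps, Python scripts to look and compute and a tool call to move; the robot and the scene stay as the last step left them, time stands still between calls to the robot, and variables do not carry over. Pictures are saved under pics/ and viewed, at most 10 in all, crops included, and the job is handed in when it is done.

Besides the shell and the picture viewer there is one more tool, called after ">>>" by a JSON object that holds its "op" and its "data". jog_arm: Moves the arm, as the interface text tells. Its arguments: {"type":"object","properties":{"deltas":{"type":"array"},"grip_force":{"type":"number"}},"required":["deltas"]}

```bash
mkdir -p pics
cat > h.py <<'E'
import numpy as np, cv2
from rig import manip, imaging
def ray(name,uv,z,cal=None):
    c=cal or imaging.calibration(name); T=np.array(c["cam_to_world"])
    p=cv2.undistortPoints(np.array(uv,float).reshape(-1,1,2),np.array(c["mtx"]),np.array(c["dist"])).reshape(-1,2)
    d=np.c_[p,np.ones(len(p))]@T[:3,:3].T; o=T[:3,3]
    return o+d*((z-o[2])/d[:,2])[:,None]
E
python3 - <<'E'
from h import *
for n in("top","side"):
    im=imaging.get_image(n); cv2.imwrite(f"pics/{n}0.png",im)
    print(n,np.round(imaging.calibration(n)["cam_to_world"],3).tolist())
s=manip.get_state();print(s["clock"],s["position"],s["ee_rot"])
E
```

```text
top [[-0.018, -0.994, 0.112, 0.397], [-1.0, 0.015, -0.026, 0.021], [0.025, -0.113, -0.993, 1.55], [0.0, 0.0, 0.0, 1.0]]
side [[0.85, -0.38, 0.365, 0.184], [-0.527, -0.624, 0.578, -0.576], [0.008, -0.683, -0.73, 0.859], [0.0, 0.0, 0.0, 1.0]]
0.1 [0.13697939 0.55799437 0.24923533] [-1.98650856e-04  1.20111156e-01  9.92760113e-01 -7.92732058e-04]
```

View pics/top0.png

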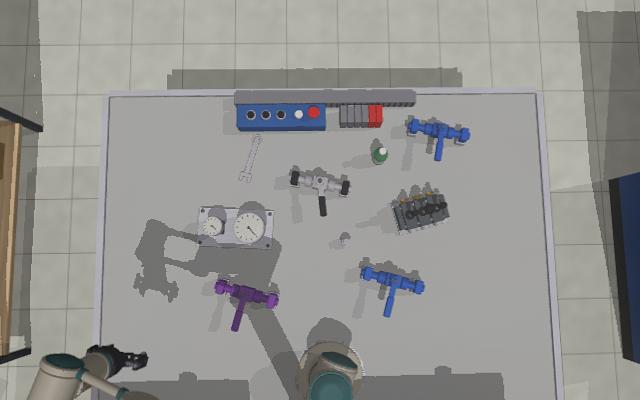

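View pics/side0.png

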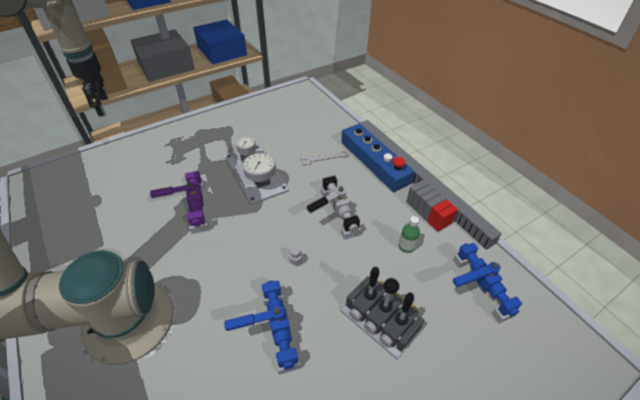

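The top view shows the steel valve at about (320,183) with its black grip at (322,206). The large gauge is at (249,228), the small one at (212,227), and the lever bank at (421,212). In the side view the ball knob looks like the middle lever at (391,286), between slim grips at (374,276) and (408,303). The blue valves (438,131) and (393,280) and the purple one (247,294) are look-alikes. I'll check these in one enlarged crop and measure.

```bash
cat > m.py <<'E'
from h import *
t=cv2.imread("pics/top0.png");s=cv2.imread("pics/side0.png")
def crop(im,x,y,w=100,h=75,k=4): return cv2.resize(im[y:y+h,x:x+w],None,fx=k,fy=k,interpolation=cv2.INTER_CUBIC)
cv2.imwrite("pics/crop1.png",np.vstack([np.hstack([crop(t,190,190),crop(t,275,155)]),np.hstack([crop(t,375,175),crop(s,335,260)])]))
def blobs(im,box,f,amin):
    x,y,w,h=box; m=f(im[y:y+h,x:x+w].astype(int)).astype(np.uint8)
    n,l,st,c=cv2.connectedComponentsWithStats(m)
    return [(st[i].tolist()[:5],(c[i]+[x,y])) for i in range(1,n) if st[i][4]>=amin]
for nm,im,box,f,z in(("top",t,(195,200,85,55),lambda a:a.min(2)>205,.095),("side",s,(230,130,60,60),lambda a:a.min(2)>190,.095),
  ("top",t,(305,185,30,35),lambda a:a.max(2)<50,.100),("side",s,(300,190,35,25),lambda a:a.max(2)<50,.091),
  ("top",t,(395,190,55,35),lambda a:a.max(2)<40,.158),("side",s,(360,260,60,60),lambda a:a.max(2)<40,.158)):
    print(nm,z)
    for st,c in blobs(im,box,f,12): print("  ",st,c.round(1),ray(nm,c,z)[0].round(4))
E
python3 m.py
```

```text
top 0.095
side 0.095
   [26, 38, 8, 4, 16] [259.3 169.6] [0.472  0.2223 0.095 ]
top 0.1
side 0.091
   [7, 7, 21, 15, 131] [317.2 204.2] [0.549  0.0158 0.091 ]
top 0.158
side 0.158
   [10, 8, 8, 19, 111] [373.4 276.7] [ 0.5105 -0.2777  0.158 ]
   [24, 19, 14, 15, 158] [390.6 286. ] [ 0.5278 -0.3149  0.158 ]
   [5, 29, 11, 11, 59] [370.  294.8] [ 0.4783 -0.3086  0.158 ]
   [42, 34, 11, 19, 127] [407.2 302.5] [ 0.5328 -0.3629  0.158 ]
   [20, 41, 12, 11, 64] [385.1 307. ] [ 0.4878 -0.3469  0.158 ]
   [36, 53, 4, 7, 18] [397.3 316.4] [ 0.496  -0.3758  0.158 ]
```

View pics/crop1.png

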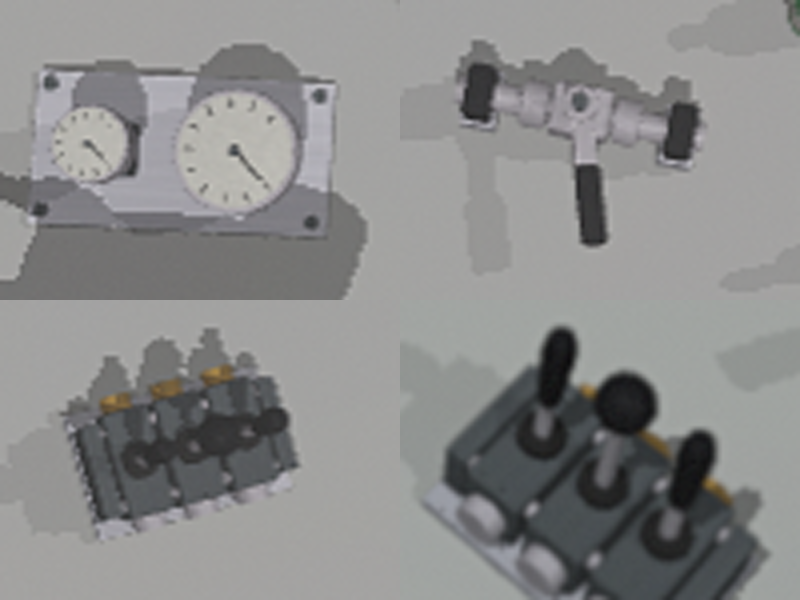

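The crop confirms the ball knob on the middle lever, the large gauge on the right (−y) place, and the grey steel valve with its black grip.

Run:
```python
from h import *
t=cv2.imread("pics/top0.png")
for k,uv,z in(("large",(249,227.7),.095),("small",(212.3,225.8),.095),("pivot",(320.2,180),.1),("grip_in",(322.5,196.2),.1),("grip_out",(324.2,215.7),.1),("clampL",(294.7,178.7),.066),("clampR",(345.5,187.7),.066),("ball",(430,208.2),.158),("bottle",(381,152),.12),("coupling",(345,237),.05),("purple end",(278,300),.06)):
    print(k,ray("top",[uv],z)[0].round(4))
for k,uv,z in(("large",(259,163),.095),("small",(246,145),.095),("ball",(391.4,286),.158),("gripside",(317.2,204.2),.091),("oil",(413,219),.12),("coupl",(296,251),.05)): print("S",k,ray("side",[uv],z)[0].round(4))
```

```text
large [0.482  0.2479 0.095 ]
small [0.4899 0.364  0.095 ]
pivot [0.6315 0.0194 0.1   ]
grip_in [0.5789 0.0128 0.1   ]
grip_out [0.5162 0.0083 0.1   ]
clampL [0.6425 0.1031 0.066 ]
clampR [ 0.6103 -0.0635  0.066 ]
ball [ 0.5295 -0.3181  0.158 ]
bottle [ 0.7165 -0.1768  0.12  ]
coupling [ 0.449  -0.0594  0.05  ]
purple end [0.2508 0.1602 0.06  ]
S large [0.4841 0.2499 0.095 ]
S small [0.4858 0.3507 0.095 ]
S ball [ 0.5292 -0.3159  0.158 ]
S gripside [0.5491 0.0158 0.091 ]
S oil [ 0.7193 -0.1789  0.12  ]
S coupl [ 0.4354 -0.0642  0.05  ]
```

Both views agree:
- **Large gauge:** about (0.483, 0.249). The gauge spacing measures 116 mm, as it should.
- **Ball:** about (0.529, −0.317).
- **Valve:** pivot about (0.631, 0.019), clamp spacing 170 mm, lever at about 0.29 rad.

I'll move above the large gauge at z = 0.25 first, closing the fingers on the way.

>>> {"op": "jog_arm", "data": {"deltas": [0,0,0,30,-27,0,0,0,0,0,60,-54,0,0,0,0,0,90,-80,0,0,0,0,0,120,-107,0,0,0,0,0,150,-134,0,0,0,0,0,180,-160,0,0,0,0,0,210,-187,0,0,0,0,0,240,-214,0,0,0,0,0,270,-241,0,0,0,0,0,300,-268,0,0,0,0,0,325,-290,0,0,0,0,0,340,-303,0,0,0,0,0,346,-309,0,0,0,0,0,346,-309,0,0,0,0,0,346,-309,-20,0,0,0,0,346,-309,-40,0,0,0,0,346,-309,-60,0,0,0,0,346,-309,-75,0,0,0,0,346,-309,-85,0,0,0,0,346,-309,-90,0]}}

```text
clock: 2.1
position: [0.4819, 0.2501, 0.1592]
ee_rot: [-0.001, 0.119, 0.993, -0.0]
contact_force: [0.5, 0.1, -0.2]
width: 0.0001
gripper_force: 0.0
```

>>> {"op": "jog_arm", "data": {"deltas": [0,0,0,0,0,-8,0,0,0,0,0,0,-15,0,0,0,0,0,0,-15,0,0,0,0,0,0,-15,0,0,0,0,0,0,-15,0,0,0,0,0,0,-15,0,0,0,0,0,0,-15,0,0,0,0,0,0,-15,0,0,0,0,0,0,-15,0,0,0,0,0,0,-15,0,0,0,0,0,0,-15,0,0,0,0,0,0,-15,0,0,0,0,0,0,-15,0,0,0,0,0,0,-15,0,0,0,0,0,0,-15,0,0,0,0,0,0,-15,0,0,0,0,0,0,-15,0,0,0,0,0,0,-15,0,0,0,0,0,0,-15,0,0,0,0,0,0,-15,0]}}

```text
clock: 4.1
position: [0.4831, 0.2494, 0.145]
ee_rot: [-0.0, 0.12, 0.993, 0.0]
contact_force: [-0.3, -0.2, 0.4]
width: 0.0002
gripper_force: 0.0
```

Run:
```python
from h import *
im=imaging.get_image("side"); cv2.imwrite("pics/side1.png",im[60:320,160:560].copy())
a=cv2.resize(im[90:240,200:400],None,fx=3,fy=3); cv2.imwrite("pics/side1.png",a)
s=manip.get_state(); print(s["clock"],s["position"],s["qpos"])
```

```text
4.15 [0.48314368 0.24945077 0.14503816] [ 3.48585025e-01  3.09789043e-01  1.73424485e+00  6.98344745e-05
  1.09747190e+00 -9.81502601e-01]
```

View pics/side1.png

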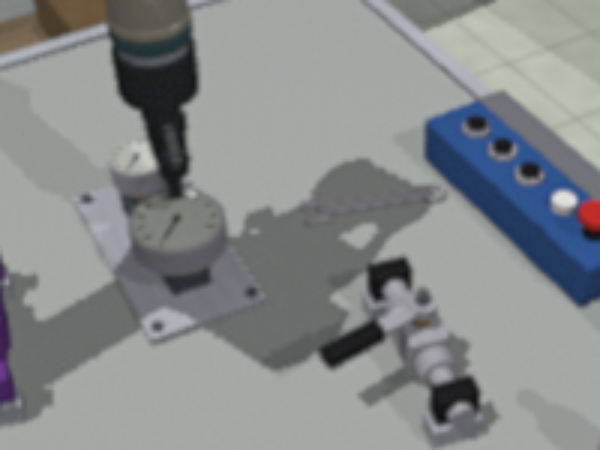

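The side crop shows the fingertips just above the middle of the large dial, around (178,195). The valve lever is untouched. Next I'll lift, move over to the +y side of the grip, and turn the tool square to it.

>>> {"op": "jog_arm", "data": {"deltas": [0,0,0,0,0,25,0,0,0,0,0,0,50,0,0,0,0,0,0,75,0,0,0,3,0,-10,85,0,0,0,6,10,-35,85,0,0,0,9,20,-65,85,0,0,0,12,30,-95,85,0,0,0,15,40,-125,85,0,0,0,17,50,-155,85,0,0,0,19,55,-175,80,0,0,0,19,58,-185,60,0,0,0,19,58,-188,40,0,0,0,19,58,-188,20,0,0,0,19,58,-188,0,0,0,0,19,58,-188,-20,0,0,0,19,58,-188,-35,0,0,0,19,58,-188,-43,0,0,0,19,58,-188,-45,0,0,0,19,58,-188,-45,0]}}

```text
clock: 6.05
position: [0.5414, 0.0615, 0.1002]
ee_rot: [0.0, -0.045, 0.999, 0.0]
contact_force: [0.1, 0.4, -0.6]
width: 0.0001
gripper_force: 0.0
```

Run:
```python
from h import *
p=np.array([.631,.0195]);s=manip.get_state();print(s["clock"],s["position"],s["qpos"].round(2) if hasattr(s["qpos"],"round") else s["qpos"])
P=s["position"][:2]; th0=185.5
# tool centre trails the lever centreline by off; lever angles th
for th in (185.5,192,199,206,213,220,227,234,241,248,254,257,259,261):
    a=np.radians(th); d=np.array([np.cos(a),np.sin(a)]); n=np.array([np.sin(a),-np.cos(a)])
    print(th,round(th-th0,1),((p+.085*d+.0255*n-P)*1000).round(0))
```

```text
6.05 [0.54137972 0.06147487 0.10020827] [-0.01  0.36  1.79  0.    0.99 -1.68]
185.5 0.0 [  3. -25.]
192 6.5 [  1. -35.]
199 13.5 [  1. -46.]
206 20.5 [  2. -56.]
213 27.5 [  4. -67.]
220 34.5 [  8. -77.]
227 41.5 [ 13. -87.]
234 48.5 [ 19. -96.]
241 55.5 [  26. -104.]
248 62.5 [  34. -111.]
254 68.5 [  42. -117.]
257 71.5 [  46. -119.]
259 73.5 [  48. -121.]
261 75.5 [  51. -122.]
```

Joint 6 would go past its range if the tool turned along with the lever. I'll turn the tool back 90° first, so it pushes with the pads' sides (half width 11 mm).

>>> {"op": "jog_arm", "data": {"deltas": [0,0,-8,0,0,0,0,0,0,-16,0,0,0,0,0,0,-24,0,0,0,0,0,0,-32,0,0,0,0,0,0,-40,0,0,0,0,0,0,-48,0,0,0,0,0,0,-56,0,0,0,0,0,0,-64,0,0,0,0,0,0,-72,0,0,0,0,0,0,-80,0,0,0,0,0,0,-87,0,0,0,0,0,0,-90,0,0,0,0,0,0,-90,0,0,0,0,0,0,-90,0]}}

```text
invalid input
```

Run:
```python
from h import *
p=np.array([.631,.0195]);s=manip.get_state();print(s["clock"],s["position"],np.round(s["qpos"],2),np.round(s["ee_rot"],3))
P=s["position"][:2]; th0=185.5
for th in (185.5,192,199,206,213,220,227,234,241,248,254,257,259,261):
    a=np.radians(th); d=np.array([np.cos(a),np.sin(a)]); n=np.array([np.sin(a),-np.cos(a)])
    print(th,round(th-th0,1),((p+.085*d-.022*-n-P)*1000).round(0))
```

```text
6.05 [0.54137972 0.06147487 0.10020827] [-0.01  0.36  1.79  0.    0.99 -1.68] [ 0.    -0.045  0.999  0.   ]
185.5 0.0 [  3. -28.]
192 6.5 [  2. -38.]
199 13.5 [  2. -49.]
206 20.5 [  4. -59.]
213 27.5 [  6. -70.]
220 34.5 [ 10. -80.]
227 41.5 [ 16. -89.]
234 48.5 [ 22. -98.]
241 55.5 [  29. -106.]
248 62.5 [  37. -113.]
254 68.5 [  45. -118.]
257 71.5 [  49. -120.]
259 73.5 [  52. -121.]
261 75.5 [  55. -122.]
```

I miscounted the zeros, so I'm sending it again with 7 per row.

>>> {"op": "jog_arm", "data": {"deltas": [0,0,-8,0,0,0,0,0,0,-16,0,0,0,0,0,0,-24,0,0,0,0,0,0,-32,0,0,0,0,0,0,-40,0,0,0,0,0,0,-48,0,0,0,0,0,0,-56,0,0,0,0,0,0,-64,0,0,0,0,0,0,-72,0,0,0,0,0,0,-80,0,0,0,0,0,0,-87,0,0,0,0,0,0,-90,0,0,0,0,0,0,-90,0,0,0,0]}}

```text
clock: 7.35
position: [0.5419, 0.0615, 0.1011]
ee_rot: [0.001, 0.674, 0.739, 0.001]
contact_force: [0.1, -0.3, 0.8]
width: 0.0003
gripper_force: 0.0
```

>>> {"op": "jog_arm", "data": {"deltas": [0,0,0,2,-15,0,0,0,0,0,3,-28,0,0,0,0,3,2,-33,0,0,0,0,6,2,-38,0,0,0,0,10,2,-43,0,0,0,0,13,2,-49,0,0,0,0,17,3,-54,0,0,0,0,20,4,-59,0,0,0,0,24,5,-65,0,0,0,0,27,6,-70,0,0,0,0,31,8,-75,0,0,0,0,34,10,-80,0,0,0,0,41,16,-89,0,0,0,0,48,22,-98,0,0,0,0,55,29,-106,0,0,0,0,62,37,-113,0,0,0,0,62,37,-113,0,0,0,0,62,37,-113,0]}}

```text
invalid input
```

Run:
```python
from h import *
im=imaging.get_image("side"); cv2.imwrite("pics/side2.png",cv2.resize(im[150:260,270:430],None,fx=4,fy=4))
print(np.round(manip.get_state()["qpos"],2))
```

```text
[-0.01  0.36  1.79  0.    0.99 -0.11]
```

View pics/side2.png

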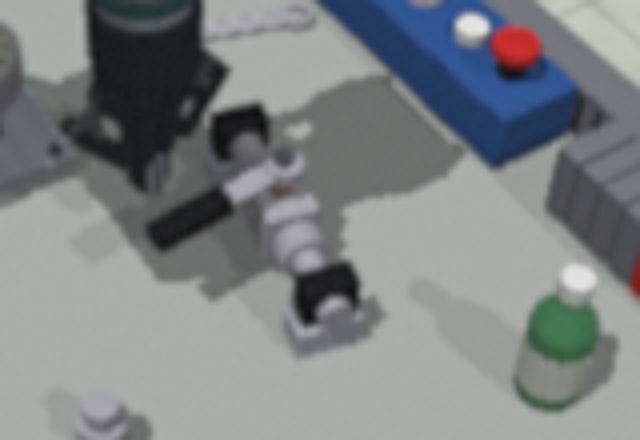

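The move was refused because the last row was one number short. The picture shows the lever still closed, with its grip at about (190,218). The shut fingers stand beside it on the correct (+y) side at (150,175). I'm sending the push again.

>>> {"op": "jog_arm", "data": {"deltas": [0,0,0,2,-15,0,0,0,0,0,3,-28,0,0,0,0,3,2,-33,0,0,0,0,6,2,-38,0,0,0,0,10,2,-43,0,0,0,0,13,2,-49,0,0,0,0,17,3,-54,0,0,0,0,20,4,-59,0,0,0,0,24,5,-65,0,0,0,0,27,6,-70,0,0,0,0,31,8,-75,0,0,0,0,34,10,-80,0,0,0,0,41,16,-89,0,0,0,0,48,22,-98,0,0,0,0,55,29,-106,0,0,0,0,62,37,-113,0,0,0,0,62,37,-113,0,0,0,0,62,37,-113,0,0]}}

```text
clock: 9.2
position: [0.5781, -0.0527, 0.0999]
ee_rot: [0.0, 0.199, 0.98, -0.0]
contact_force: [-0.1, -0.1, -1.1]
width: 0.0003
gripper_force: 0.0
```

>>> {"op": "jog_arm", "data": {"deltas": [0,0,3,4,-2,0,0,0,0,6,8,-5,0,0,0,0,9,12,-7,0,0,0,0,10,13,-7,0,0,0,0,11,15,-8,0,0,0,0,11,15,-8,0,0,0,0,11,15,-8,0,0]}}

```text
clock: 9.9
position: [0.5901, -0.0594, 0.0998]
ee_rot: [-0.003, 0.103, 0.995, -0.0]
contact_force: [-6.9, -1.1, 3.6]
width: 0.0001
gripper_force: 3.3
```

Run:
```python
from h import *
im=imaging.get_image("top"); cv2.imwrite("pics/top3.png",cv2.resize(im[150:250,270:430],None,fx=4,fy=4))
s=imaging.get_image("side"); cv2.imwrite("pics/both3.png",np.vstack([cv2.resize(im[160:230,270:400],None,fx=4,fy=4),cv2.resize(s[170:240,290:420],None,fx=4,fy=4)]))
print(manip.get_state()["contact_force"])
```

```text
[-6.46107172  0.62560236  3.64157733]
```

View pics/both3.png

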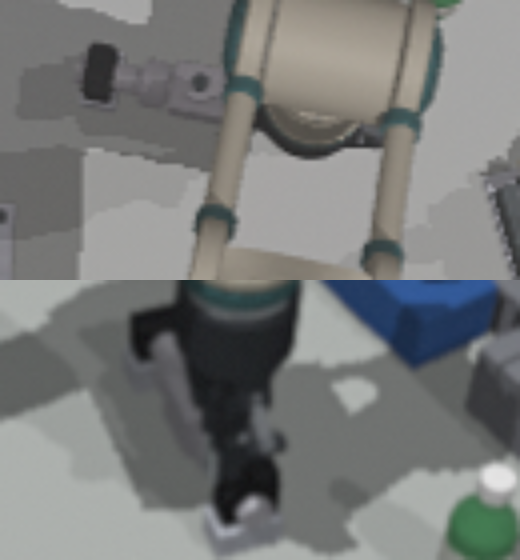

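The picture has the lever lying along the pipe, mostly hidden by the gripper. The force is 7 N, above the 3 N needed to move it, which suggests the stop. I'll press a little further to confirm, then back off.

>>> {"op": "jog_arm", "data": {"deltas": [0,0,0,2,0,0,0,0,0,0,4,-1,0,0,0,0,0,5,-1,0,0,0,0,0,5,-1,0,0,0,0,0,5,-1,0,0]}}

```text
clock: 10.5
position: [0.5903, -0.0595, 0.0997]
ee_rot: [-0.008, 0.103, 0.995, 0.0]
contact_force: [-16.6, 0.3, 11.0]
width: -0.0002
gripper_force: 8.0
```

The force rose to 17 N with no further motion, so the lever is at its stop. I'll back off, rise and move above the ball.

>>> {"op": "jog_arm", "data": {"deltas": [0,0,0,-15,1,0,0,0,0,0,-35,5,0,0,0,0,0,-40,5,0,0,0,0,0,-40,5,30,0,0,0,0,-40,5,65,0,0,0,0,-40,5,100,0,0,0,0,-40,5,135,0,0,0,0,-40,5,165,0,0,0,0,-40,5,180,0,0,0,0,-43,-20,185,0,0,0,0,-46,-50,185,0,0,0,0,-50,-80,185,0,0,0,0,-54,-115,185,0,0,0,0,-58,-150,185,0,0,0,0,-62,-185,185,0,0,0,0,-66,-220,185,0,0,0,0,-69,-245,185,0,0,0,0,-69,-256,185,0,0,0,0,-69,-256,185,0]}}

```text
clock: 12.4
position: [0.5296, -0.318, 0.2848]
ee_rot: [0.0, 0.104, 0.995, -0.0]
contact_force: [-0.6, 0.4, 0.1]
width: -0.0002
gripper_force: 0.0
```

Run:
```python
from h import *
im=imaging.get_image("top"); s=imaging.get_image("side"); cv2.imwrite("pics/both4.png",np.vstack([cv2.resize(im[150:230,270:470],None,fx=3,fy=3),cv2.resize(s[170:270,270:470],None,fx=3,fy=3)]))
st=manip.get_state();print(st["clock"],st["position"],st["contact_force"],np.round(st["qpos"],2))
```

```text
12.5 [ 0.52955955 -0.31570747  0.28498531] [ 0.20343146  0.52193817 -0.00078898] [-0.65  0.32  1.35  0.    1.47 -2.02]
```

View pics/both4.png

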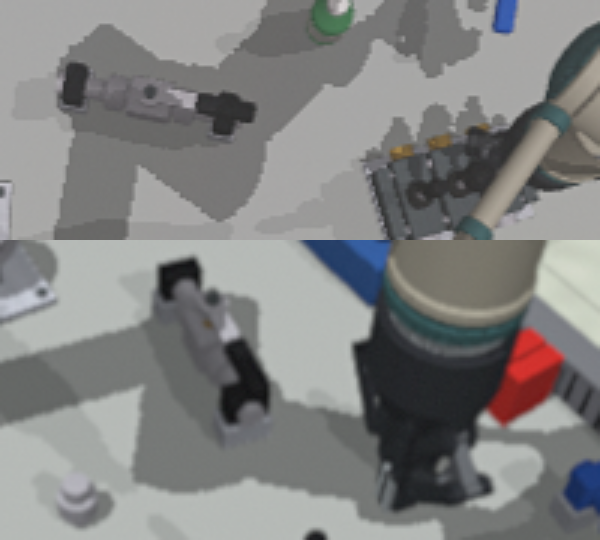

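The valve lever now lies along the pipe, over the right clamp at (225,105). I'll descend over the ball and dwell.

>>> {"op": "jog_arm", "data": {"deltas": [0,0,0,0,0,-20,0,0,0,0,0,0,-40,0,0,0,0,0,0,-52,0,0,0,0,0,0,-57,0,0,0,0,0,0,-57,0,0,0,0,0,0,-57,0,0,0,0,0,0,-57,0,0,0,0,0,0,-57,0,0,0,0,0,0,-57,0,0,0,0,0,0,-57,0,0,0,0,0,0,-57,0,0,0,0,0,0,-57,0,0,0,0,0,0,-57,0,0,0,0,0,0,-57,0,0,0,0,0,0,-57,0,0,0,0,0,0,-57,0,0,0,0,0,0,-57,0,0,0,0,0,0,-57,0,0,0,0,0,0,-57,0,0,0,0,0,0,-57,0]}}

```text
clock: 14.5
position: [0.5292, -0.3166, 0.228]
ee_rot: [0.0, 0.103, 0.995, 0.0]
contact_force: [0.5, 0.2, 0.8]
width: -0.0
gripper_force: 0.0
```

Run:
```python
from h import *
s=imaging.get_image("side"); cv2.imwrite("pics/side5.png",cv2.resize(s[190:340,310:470],None,fx=4,fy=4))
```

```text
(no output)
```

View pics/side5.png

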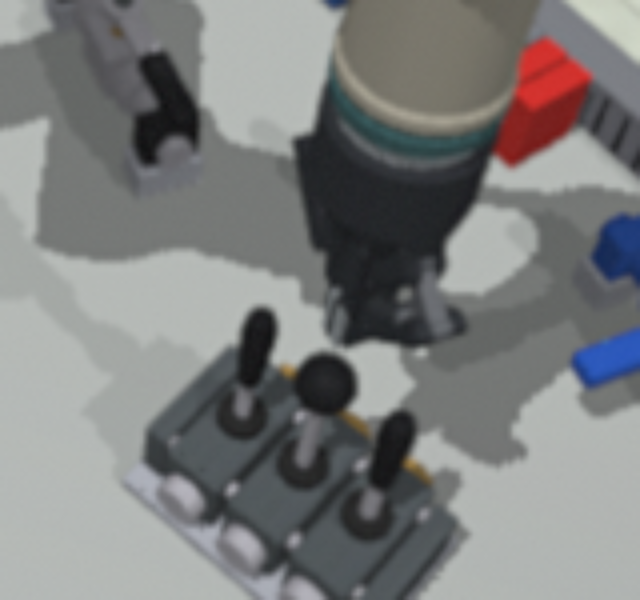

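The ball at (325,383) is untouched, but the fingertips look a bit to its right, so I'll project the TCP into the side view to check.

Run:
```python
from h import *
c=imaging.calibration("side");W=np.linalg.inv(np.array(c["cam_to_world"]))
for p in((.529,-.3166,.209),(.529,-.3166,.228),(.529,-.317,.158),(.529,-.317,.175)):
    uv=cv2.projectPoints(np.array([p]),cv2.Rodrigues(W[:3,:3])[0],W[:3,3],np.array(c["mtx"]),np.array(c["dist"]))[0].ravel()
    print(p,uv.round(1),((uv-[310,190])*4).round(0))
st=manip.get_state();print(st["clock"],st["position"],np.round(st["qpos"],3),st["width"])
w=imaging.get_image("wrist");cv2.imwrite("pics/wrist5.png",w)
```

```text
(0.529, -0.3166, 0.209) [395.3 273.4] [341. 334.]
(0.529, -0.3166, 0.228) [396.9 268.2] [347. 313.]
(0.529, -0.317, 0.158) [391.7 286.5] [327. 386.]
(0.529, -0.317, 0.175) [392.9 282.3] [332. 369.]
14.55 [ 0.52917179 -0.31656885  0.22804745] [-0.652  0.351  1.449  0.     1.342 -2.017] -0.00019394198646684174
```

View pics/wrist5.png

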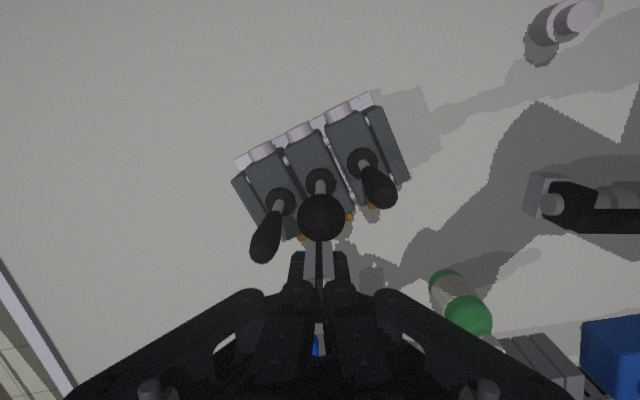

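The projection puts the fingertip at (341,334), matching the pad tip seen in the crop. The wrist view shows the ball at (321,217) centred ahead of the shut fingers. I'll dwell a little longer, then hand in.

>>> {"op": "jog_arm", "data": {"deltas": [0,0,0,0,0,0,0,0,0,0,0,0,0,0,0,0,0,0,0,0,0,0,0,0,0,0,0,0,0,0,0,0,0,0,0,0,0,0,0,0,0,0,0,0,0,0,0,0,0,0,0,0,0,0,0,0]}}

```text
clock: 15.4
position: [0.5291, -0.3166, 0.228]
ee_rot: [0.0, 0.103, 0.995, 0.0]
contact_force: [0.7, -0.6, 0.3]
width: 0.0
gripper_force: 0.0
```

```bash
python3 -c "
from rig import manip
print(manip.get_state()['clock'], manip.sign_off())"
```

```text
the job is handed in; nothing more can be done
15.4 None
```

I pointed at the large gauge, pushed the valve lever open to its stop, pointed at the ball-knobbed lever, and handed the job in at 15.4 s; no verdict was shown.

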